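Hang the finished cart wheel on the hook

ROBOT

A 6-joint arm with a two-finger parallel gripper is mounted at the origin on the work surface. World frame = base frame: x ahead of the robot, y to its left, z up, the work surface at z = 0. Lengths are in m, angles in degrees, forces in N, time in s.
With the tool pointing down it reaches from about 0.375 to 0.9 m from the base axis. Payload 3.1 kg.
Tool frame: the origin (TCP) lies on the centre line of the jaws, within the pads' length; the fingertips stand 25 mm ahead of it and the grasp point (between the pads) lies 6 mm ahead of it; z points along the fingers, y is the line along which they close (so a half turn about z gives the same grasp; the last joint's range is limited). The gripper opens to 87 mm and grips with 3 to 60 N. Pads are 19 mm wide; open, the fingers measure 117 mm over their backs; the gripper's body (75 mm by 190 mm) begins 51 mm behind the grasp point.
Start: joints at [-10.227, 30.224, 82.088, -0, 67.689, -10.227], TCP at [0.625, 0, 0.248] pointing down, gripper open.
Joint ranges: [-176.69, 176.69], [-43.24, 126.21], [12.49, 139.97], [-82, 262], [0, 151.66], [-163.58, 163.58]. Speed limits (degrees/s): [159.86, 159.86, 180, 180, 180, 180].

INTERFACE

Orientations are given as a 3x3 rotation matrix whose columns are the frame's x, y, z axes.
In Python, from rig import read_state, capture, camera_params, hand_in gives the robot as it stands.
- The arm moves only by the tool apply_moves, never from a script. Its argument "rows" is a list of rows, each an object of numbers: "x", "y", "z": the shift along the tool's x, y, z in mm; "rx", "ry", "rz": the turn, a rotation vector about the tool's x, y, z in units of 6 degrees (1.0 is 6 degrees); "claw": the closure in counts, from 0 (fully open) to 255 (shut). A call has 1 to 10 rows; each row is the pose to reach, as a shift and turn from the pose commanded when the call began, along the tool's axes at that moment; what a row does not reach only later rows make up. A row lasts 1/8 s, in which the tool goes at most 62.5 mm and 10.7 degrees, less where a joint would pass 70% of its speed; a pose out of reach is approached as far as the arm can. A call with a gripper value outside its range is refused whole. The fingers move at their own pace and stop on an object; the grip force is fixed at half the most. Time passes only in rows, so rows that repeat a pose let the fingers close. It gives the time, the measured TCP pose, the force, the opening and the grip force at its end, in the units of the state.
- read_state(): the state, without advancing time (a new reading comes with each control period).
- capture(name): name is "scene" or "side" or "wrist"; returns (picture, depth): 420x560x3 uint8, red, green, blue; 420x560 float32, m along the optical axis (not along the pixel's ray), 0 where there is no reading.
- camera_params(name): a dict with "fx", "fy", "cx", "cy" (pixels), "xyz" and "orientation" of the camera in the world. Camera axes: x right, y up, looking along -z (the intrinsics and any distortion apply to the point x, -y, -z); pixel columns grow to the right and rows downward; lengths in m; the calibration is good to about 2 mm. A picture is of the moment at which its call begins: read the wrist's pose just before it. camera_params takes no time and is no camera call; for the wrist camera it gives the pose at the moment of the call.
- hand_in(): hands the job in; it is judged then, once.
The state is a dict: "time_s": time; "joint_positions": joint angles; "qvel": joint speeds; "tau": joint torques, N m; "position": TCP position; "tcp_rot": TCP orientation; "force": force on the tool from outside, world axes, zero at the start; "moment": the same for the moment, N m; "opening": opening from 0.0 (shut) to 1.0 (fully open); "grasp_force": force on a finger pad.
Only numpy, scipy, OpenCV 4.12 (cv2) and the standard library are available. Lean on these libraries where they do the work, as an engineer would, in place of code of your own. Each camera call takes 0.05 s, during which the arm holds its last target. There are 200 camera calls.

TASK

The blue wheel of the toy cart is finished. Lift it out of its rest by the top of its rim and hang it by the rim on the hook of the wooden stand, so that it hangs freely and at rest between the post and the upturned tip, squarely across the hook. Leave the red wheel undisturbed in its rest.

Things in the scene. Friction and masses are not known exactly. Their poses are not given: they have to be found in the camera images.
- blue_wheel_center (a point): Centre of the wooden wheel with the BLUE rim, 190 mm across, 24 mm thick, 0.4 kg. y is the axle; at the start z is up. The rim is 33 mm deep: its top is 95 mm above this point, its inner edge 62 mm; pinch it across its 24 mm from above, fingertips no lower than the inner edge, or they meet the hook. Three spokes, one straight down: the opening is free 60 degrees either side of the top.
- rest_blue: The fixed brown wooden rest in whose slot the blue wheel stands upright and loose; origin on the table below the wheel's centre, x along the slot. Foot 170 by 75 mm, 12 mm high; the slot's two cheeks, 110 mm long and 29 mm apart, end 57 mm above the table. Lift the wheel straight up.
- hook_seat (a point): J-hook on a fixed wooden stand: middle of the top of its level steel strap, 250 mm above the table. x points along the strap to the post, z up. Strap 24 mm wide, 6 thick; 37.5 mm to -x a tip turns up 20 mm; 37.5 mm to +x is the post, no higher than the strap. The wheel goes on from -x, axle along x, its rim over the tip, then down on the strap; its centre hangs 62 mm below this point.
- red_wheel_center (a point): Centre of the wheel with the RED rim, the same in shape and size, upright in a like rest on the other side of the hook: not to be disturbed. (A third wheel, unpainted, lies flat on the bench.)
Mind the look-alikes: they are no part of the job. Of the things like the part that bears blue_wheel_center, leave any that is white; of the rest the larger one is meant.

How it is judged (in metres and radians):
On the way:
1. the blue wheel is lifted out of its rest (height (world z) of blue_wheel_center above 0.16 m), for 0.2 s.
At the end, for the whole second after the job is handed in: The blue wheel hangs on the strap by its rim: its centre within 35 mm of the seat's middle along the strap, 30 mm sideways, 62 mm below it within 15 mm, its axle within 20 degrees of the strap, slower than 50 mm/s; the red wheel stands within 20 mm of where it was (x of blue_wheel_center in the frame of hook_seat between -0.035 and 0.035 m and y of blue_wheel_center in the frame of hook_seat between -0.03 and 0.03 m and z of blue_wheel_center in the frame of hook_seat between -0.077 and -0.047 m and angle between the y axis of blue_wheel_center and the x axis of hook_seat, either way round below 0.35 rad and linear speed of wheel_blue below 0.05 m/s and distance of red_wheel_center from where it was at the start of the episode below 0.02 m); the robot touches nothing.
It fails at once if the red wheel is moved by more than 20 mm (distance of red_wheel_center from where it was at the start of the episode above 0.02 m).
It also fails if it takes over 51 s, if anything falls off the work surface, if the arm or the gripper's body presses on something with over 40 N, if the wrist force passes 120 N, or if a joint passes its speed limit or range.

## Working session

There is one attempt and no reset: what is moved stays moved. The work goes in short steps, Python scripts to look and compute and a tool call to move; the robot and the scene stay as the last step left them, time stands still between calls to the robot, and variables do not carry over. Pictures are saved under pics/ and viewed, at most 10 in all, crops included, and the job is handed in when it is done.

Besides the shell and the picture viewer there is one more tool, called after "Call:" as name(argument=value, ...), one argument or row to a line, values as JSON. apply_moves: Moves the arm, as the interface text tells. Its arguments: {"type":"object","properties":{"rows":{"type":"array"}},"required":["rows"]}

```bash
mkdir -p pics; ls; cat > h.py <<'E'
import numpy as np, cv2
from rig import *
def cloud(n):
    im,d=capture(n); p=camera_params(n); R=np.array(p['orientation']).reshape(3,3)
    v,u=np.mgrid[:420,:560]
    c=np.stack([(u-p['cx'])/p['fx']*d,-(v-p['cy'])/p['fy']*d,-d],-1)
    return im,d,c@R.T+np.array(p['xyz'])
E
python3 - <<'E'
from h import *
for n in('scene','side'):
    im,d,P=cloud(n); print(camera_params(n)); np.savez(n+'.npz',im=im,d=d,P=P)
    cv2.imwrite(f'pics/{n}.png',im[...,::-1])
E
```

```text
pics
{'fx': 543.2759676457739, 'fy': 543.2759676457739, 'cx': 274.23332333592344, 'cy': 194.87384665113933, 'xyz': array([1.39661905, 0.09477412, 0.97305637]), 'orientation': array([[-0.06656086, -0.64149749,  0.76423205],
       [ 0.9975841 , -0.02751684,  0.063787  ],
       [-0.01988995,  0.76663146,  0.64177924]])}
{'fx': 481.7341330543465, 'fy': 481.7341330543465, 'cx': 288.27165893655103, 'cy': 212.29720763870728, 'xyz': array([ 0.0109783 , -0.70419606,  0.94720016]), 'orientation': array([[ 0.83869801,  0.37200921, -0.3977371 ],
       [-0.54459563,  0.57140534, -0.61393121],
       [-0.00111896,  0.73150877,  0.68183111]])}
```

View pics/scene.png

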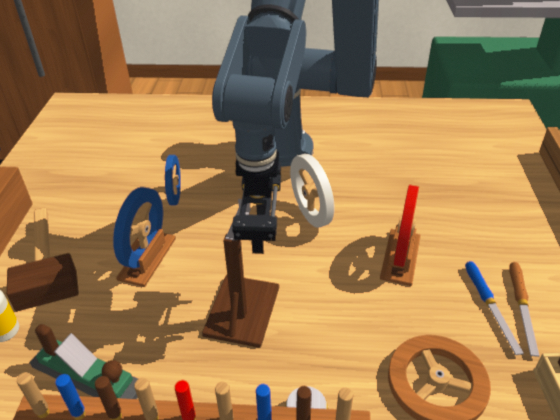

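View pics/side.png

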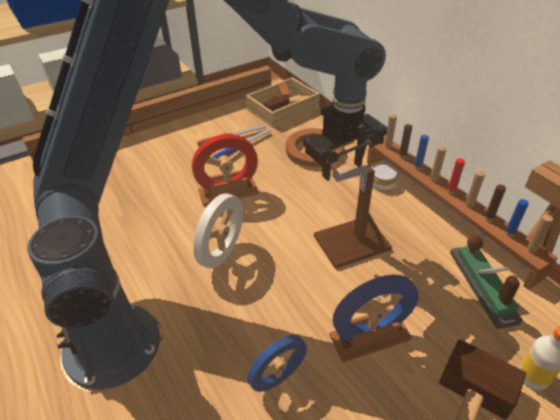

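Wheel candidates:
- Large blue at scene (140,228) / side (376,307): stands in a brown rest, so it fits.
- Small blue at scene (173,180) / side (278,362): a smaller look-alike with no rest.
- White at scene (312,190) / side (219,230): to be left.

The large blue one is meant. The hook is at side (350,173), partly hidden by the gripper. I'll confirm in a crop and measure.

```bash
python3 - <<'E'
from h import *
def plane(Q):
    for _ in range(4):
        c=np.median(Q,0); c=Q.mean(0); n=np.linalg.svd(Q-c,full_matrices=0)[2][2]; e=(Q-c)@n; Q=Q[abs(e)<max(.004,1.5*e.std())] if _<3 else Q
    return c,n,Q
for nm in('scene','side'):
    z=np.load(nm+'.npz'); im,P,d=z['im'],z['P'],z['d']
    hsv=cv2.cvtColor(im,cv2.COLOR_RGB2HSV)
    for col,m in(('blue',(abs(hsv[...,0].astype(int)-110)<15)&(hsv[...,1]>160)),('red',((hsv[...,0]<4)|(hsv[...,0]>175))&(hsv[...,1]>190))):
        k,l,s,_=cv2.connectedComponentsWithStats(m.astype(np.uint8))
        for i in range(1,k):
            if s[i,4]<250: continue
            mm=(l==i)&(d>0); Q=P[mm]
            if len(Q)<100 or Q[:,2].max()>.35: continue
            lo,hi=np.percentile(Q,1,0),np.percentile(Q,99,0)
            top=Q[Q[:,2]>hi[2]-.004].mean(0)
            c,n,q=plane(Q)
            print(nm,col,s[i],lo.round(3),hi.round(3),'top',top.round(3),'pl',c.round(3),n.round(3),len(q))
    # hook strap
    mm=(d>0)&(P[...,0]>.45)&(P[...,0]<.8)&(abs(P[...,1])<.12)&(P[...,2]>.03)&(P[...,2]<.3)
    ys,xs=np.nonzero(mm)
    for a in np.arange(.03,.3,.02):
        q=P[mm&(P[...,2]>=a)&(P[...,2]<a+.02)]
        if len(q):print(nm,round(a,2),len(q),np.percentile(q,[5,50,95],0).round(3).tolist())
im=np.load('side.npz')['im'];a=cv2.resize(im[230:400,230:450],(440,340),interpolation=2); b=cv2.resize(im[90:260,290:420],(260,340),interpolation=2)
cv2.imwrite('pics/crop.png',np.hstack([a,b])[...,::-1])
E
```

```text
scene blue [166 156  13  48 347] [ 0.219 -0.278  0.02 ] [ 0.335 -0.261  0.137] top [ 0.269 -0.272  0.135] pl [ 0.294 -0.267  0.092] [ 0.014 -0.999 -0.047] 231
scene blue [ 114  189   48   78 1710] [ 0.418 -0.326  0.046] [ 0.587 -0.269  0.201] top [ 0.498 -0.296  0.2  ] pl [ 0.513 -0.292  0.135] [0.239 0.971 0.004] 1137
scene blue [466 262  27  38 373] [0.495 0.468 0.012] [0.595 0.501 0.029] top [0.546 0.486 0.027] pl [0.547 0.483 0.023] [ 0.123 -0.592  0.797] 322
scene blue [ 56 374  27  42 600] [ 0.931 -0.303  0.096] [ 0.953 -0.282  0.191] top [ 0.941 -0.293  0.189] pl [ 0.946 -0.29   0.153] [-0.675  0.738 -0.018] 384
scene blue [257 385  14  35 411] [0.933 0.021 0.113] [0.952 0.04  0.192] top [0.942 0.03  0.19 ] pl [0.949 0.032 0.156] [0.992 0.124 0.029] 312
scene red [394 186  24  81 780] [0.431 0.288 0.056] [0.555 0.332 0.203] top [0.461 0.32  0.201] pl [0.517 0.306 0.158] [-0.247 -0.969 -0.005] 508
scene red [176 381  19  39 472] [ 0.934 -0.107  0.099] [ 0.952 -0.088  0.191] top [ 0.943 -0.099  0.189] pl [ 0.949 -0.096  0.15 ] [0.947 0.321 0.017] 383
scene 0.03 121 [[0.661, -0.0
[... 1808 characters left out ...]
 [0.664, -0.038, 0.149]]
side 0.15 83 [[0.648, -0.066, 0.151], [0.653, -0.062, 0.159], [0.663, -0.038, 0.169]]
side 0.17 77 [[0.648, -0.067, 0.171], [0.652, -0.062, 0.18], [0.664, -0.037, 0.19]]
side 0.19 88 [[0.645, -0.066, 0.191], [0.65, -0.061, 0.199], [0.665, -0.038, 0.209]]
side 0.21 132 [[0.571, -0.066, 0.212], [0.65, -0.051, 0.223], [0.669, 0.007, 0.229]]
side 0.23 351 [[0.571, -0.065, 0.232], [0.64, -0.045, 0.247], [0.669, 0.006, 0.25]]
side 0.25 270 [[0.568, -0.053, 0.25], [0.613, -0.035, 0.253], [0.673, 0.003, 0.268]]
side 0.27 51 [[0.57, -0.033, 0.271], [0.672, -0.007, 0.276], [0.68, 0.012, 0.288]]
side 0.29 119 [[0.535, -0.038, 0.292], [0.541, -0.016, 0.297], [0.701, 0.028, 0.3]]
```

View pics/crop.png

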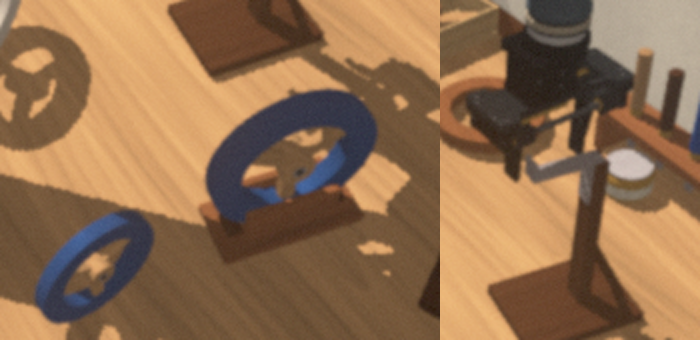

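Confirmed: the large blue wheel stands in its brown rest. I'll raise the arm to clear the view of the hook.

Call:
apply_moves(
  rows=[
    {"z": -60},
    {"z": -120},
    {"z": -130},
    {"z": -130},
  ],
)

```text
validation failed for argument at $.ro...
```

```bash
python3 - <<'E'
from h import *
s=read_state(); print(s['time_s'],s['position'],s['tcp_rot'])
ims=[]
for nm in('scene','side'):
    im,d,P=cloud(nm); np.savez(nm+'2.npz',im=im,d=d,P=P)
    mm=(d>0)&(P[...,0]>.5)&(P[...,0]<.75)&(P[...,1]>-.15)&(P[...,1]<.06)
    for a,b in((.235,.243),(.243,.256),(.258,.266),(.266,.275)):
        q=P[mm&(P[...,2]>=a)&(P[...,2]<b)]
        if len(q)>3:
            print(nm,a,len(q),np.percentile(q,[2,50,98],0).round(3).tolist())
            c=q.mean(0);print('  mean',c.round(4),'dir',np.linalg.svd(q[:,:2]-c[:2],full_matrices=0)[2][0].round(3), 'extent',np.percentile((q[:,:2]-c[:2])@np.linalg.svd(q[:,:2]-c[:2],full_matrices=0)[2][0],[2,98]).round(3))
    ys,xs=np.nonzero(mm&(P[...,2]>.23)&(P[...,2]<.28)); r,c=int(ys.mean()),int(xs.mean());print(r,c)
    ims.append(cv2.resize(im[r-40:r+40,c-40:c+40],(400,400),interpolation=cv2.INTER_CUBIC))
    m=(d>0)&(abs(P[...,0]-.5)<.13)&(abs(P[...,1]+.297)<.055)&(P[...,2]>.065)&(P[...,2]<.22)
    Q=P[m]; zt=np.percentile(Q[:,2],98)
    t=Q[Q[:,2]>zt-.003]; print(nm,'wheel',Q.min(0).round(3),Q.max(0).round(3),'top',t.mean(0).round(4),len(t))
    T=Q[Q[:,2]>.13]
    print('  extent along in-plane / axle',[np.percentile((Q[:,:2]-[.5,-.297])@v,[1,99]).round(4) for v in(np.array([.971,-.239]),np.array([.239,.971]))])
cv2.imwrite('pics/hook.png',np.hstack(ims)[...,::-1])
E
```

```text
0.1 [6.24374919e-01 1.52836228e-04 2.46639194e-01] [[ 1.69361006e-06  9.99998004e-01 -1.99775604e-03]
 [ 9.99999929e-01 -9.43397155e-07  3.75528670e-04]
 [ 3.75526036e-04 -1.99775653e-03 -9.99997934e-01]]
scene 0.235 100 [[0.58, -0.064, 0.235], [0.671, -0.022, 0.239], [0.678, 0.011, 0.243]]
  mean [ 0.6533 -0.0248  0.2393] dir [ 0.916 -0.402] extent [-0.079  0.031]
scene 0.243 285 [[0.576, -0.063, 0.243], [0.654, -0.044, 0.249], [0.679, 0.009, 0.255]]
  mean [ 0.6339 -0.0326  0.2488] dir [ 0.979 -0.206] extent [-0.061  0.042]
scene 0.258 52 [[0.575, -0.045, 0.258], [0.58, -0.005, 0.261], [0.681, 0.01, 0.265]]
  mean [ 0.6042 -0.0103  0.2608] dir [0.988 0.154] extent [-0.034  0.078]
scene 0.266 13 [[0.573, -0.047, 0.266], [0.577, -0.042, 0.269], [0.584, 0.007, 0.271]]
  mean [ 0.5772 -0.0346  0.2684] dir [0.151 0.989] extent [-0.013  0.042]
229 244
scene wheel [ 0.402 -0.332  0.065] [ 0.59  -0.265  0.204] top [ 0.4951 -0.2976  0.2001] 145
  extent along in-plane / axle [array([-0.0919,  0.0887]), array([-0.0141,  0.0152])]
side 0.235 77 [[0.57, -0.066, 0.235], [0.655, -0.01, 0.239], [0.674, 0.009, 0.243]]
  mean [ 0.6365 -0.0266  0.2392] dir [-0.923  0.385] extent [-0.042  0.074]
side 0.243 389 [[0.569, -0.063, 0.244], [0.622, -0.043, 0.25], [0.671, 0.007, 0.255]]
  mean [ 0.6215 -0.0389  0.2494] dir [-0.993  0.116] extent [-0.047  0.056]
side 0.258 59 [[0.567, -0.047, 0.258], [0.578, -0.01, 0.263], [0.678, 0.009, 0.266]]
  mean [ 0.6182 -0.0157  0.262 ] dir [-0.974 -0.227] extent [-0.06   0.055]
side 0.266 61 [[0.569, -0.048, 0.266], [0.665, -0.01, 0.27], [0.679, 0.003, 0.274]]
  mean [ 0.6226 -0.0176  0.2698] dir [-0.969 -0.249] extent [-0.058  0.059]
168 351
side wheel [ 0.397 -0.332  0.065] [ 0.58  -0.266  0.205] top [ 0.4907 -0.2994  0.2011] 217
  extent along in-plane / axle [array([-0.1013,  0.0806]), array([-0.0218,  0.0082])]
```

View pics/hook.png

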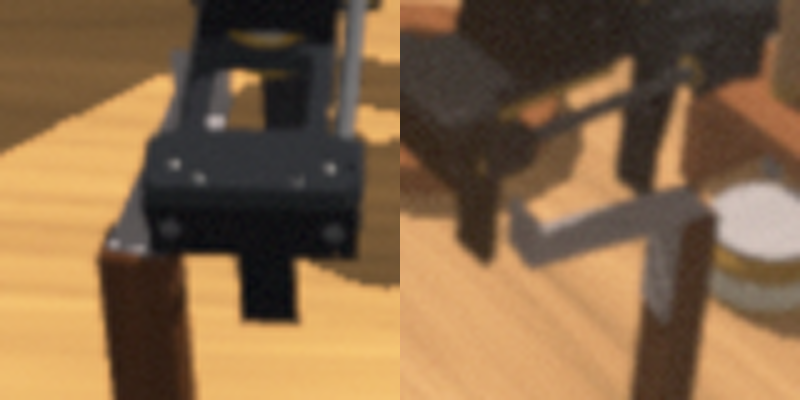

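The move was refused, probably because each row needs every key. The picture still has the gripper over the hook (tip at side crop (520,215)). Retrying with full rows.

Call:
apply_moves(
  rows=[
    {"x": 0, "y": 0, "z": -60, "rx": 0, "ry": 0, "rz": 0, "claw": 0},
    {"x": 0, "y": 0, "z": -120, "rx": 0, "ry": 0, "rz": 0, "claw": 0},
    {"x": 0, "y": 0, "z": -130, "rx": 0, "ry": 0, "rz": 0, "claw": 0},
    {"x": 0, "y": 0, "z": -130, "rx": 0, "ry": 0, "rz": 0, "claw": 0},
  ],
)

```text
time_s: 0.7
position: [0.6249, 0.0001, 0.3779]
tcp_rot: [[-0.0, 1.0, 0.001], [1.0, 0.0, -0.0], [-0.0, 0.001, -1.0]]
force: [-0.4, 0.6, -1.5]
opening: 1.0
grasp_force: 0.0
```

```bash
python3 - <<'E'
from h import *
ims=[]
for nm in('scene','side'):
    im,d,P=cloud(nm)
    mm=(d>0)&(P[...,0]>.5)&(P[...,0]<.75)&(P[...,1]>-.15)&(P[...,1]<.06)
    for a,b in((.235,.243),(.244,.256),(.258,.264),(.264,.28)):
        q=P[mm&(P[...,2]>=a)&(P[...,2]<b)]
        if len(q)>3:
            c=q.mean(0);v=np.linalg.svd(q[:,:2]-c[:2],full_matrices=0)[2];e=np.percentile((q[:,:2]-c[:2])@v.T,[2,98],axis=0)
            print(nm,a,len(q),'z',np.median(q[:,2]).round(4),'mean',c.round(4),'dir',v[0].round(3),'ext',e.round(3).tolist(),'mid',(c[:2]+e.mean(0)@v).round(4))
    ys,xs=np.nonzero(mm&(P[...,2]>.23)&(P[...,2]<.28)); r,c=int(ys.mean()),int(xs.mean());print(r,c)
    ims.append(cv2.resize(im[r-40:r+40,c-40:c+40],(400,400),interpolation=cv2.INTER_CUBIC))
    # wheel face plane+axle from scene/side, rim blue in any shade
    hsv=cv2.cvtColor(im,cv2.COLOR_RGB2HSV).astype(int)
    m=(d>0)&(abs(P[...,0]-.5)<.13)&(abs(P[...,1]+.297)<.055)&(P[...,2]>.065)&(P[...,2]<.22)&(abs(hsv[...,0]-112)<15)&(hsv[...,1]>100)
    Q=P[m]
    A=np.c_[Q[:,0]-.5,np.ones(len(Q))]; y=Q[:,1]
    c,_=cv2.minEnclosingCircle((np.c_[(Q[:,:2]-[.5,-.297])@[.971,-.239],Q[:,2]]*1000).astype(np.float32)),0
    print('wheel',len(Q),'circle(inplane,z,r mm)',c)
    h=(Q[:,:2]-[.5,-.297])@np.array([.239,.971]); print('axle pct',np.percentile(h,[1,5,25,50,75,95,99]).round(4))
    g=Q[abs(h-np.median(h))<.006]; c0=g.mean(0);print('normal',np.linalg.svd(g-c0,full_matrices=0)[2][2].round(3))
cv2.imwrite('pics/hook2.png',np.hstack(ims)[...,::-1])
E
```

```text
scene 0.235 52 z 0.2384 mean [ 0.6702 -0.0487  0.2388] dir [ 0.032 -0.999] ext [[-0.014, -0.004], [0.016, 0.009]] mid [ 0.6678 -0.0496]
scene 0.244 503 z 0.2489 mean [ 0.6264 -0.0432  0.2489] dir [ 0.984 -0.177] ext [[-0.05, -0.013], [0.045, 0.013]] mid [ 0.6236 -0.0428]
scene 0.258 30 z 0.2606 mean [ 0.5771 -0.0356  0.2609] dir [-0.178 -0.984] ext [[-0.011, -0.003], [0.01, 0.002]] mid [ 0.5777 -0.0349]
scene 0.264 37 z 0.268 mean [ 0.5764 -0.0358  0.2678] dir [0.147 0.989] ext [[-0.011, -0.003], [0.011, 0.004]] mid [ 0.5759 -0.0356]
224 237
wheel 1689 circle(inplane,z,r mm) ((-3.1419010162353516, 112.80631256103516), 95.76554107666016)
axle pct [-0.0129 -0.0099 -0.0011  0.0069  0.0085  0.0099  0.0108]
normal [0.24  0.971 0.006]
side 0.235 23 z 0.2397 mean [ 0.653  -0.062   0.2396] dir [-0.949  0.315] ext [[-0.014, -0.003], [0.021, 0.003]] mid [ 0.6497 -0.0606]
side 0.244 319 z 0.2496 mean [ 0.6211 -0.0463  0.2494] dir [-0.986  0.169] ext [[-0.046, -0.015], [0.051, 0.012]] mid [ 0.6192 -0.0446]
side 0.258 14 z 0.2611 mean [ 0.5713 -0.0378  0.2608] dir [-0.12  -0.993] ext [[-0.011, -0.002], [0.009, 0.002]] mid [ 0.5719 -0.0368]
side 0.264 29 z 0.2681 mean [ 0.5732 -0.036   0.2678] dir [-0.158 -0.987] ext [[-0.012, -0.003], [0.012, 0.004]] mid [ 0.5735 -0.0357]
173 353
wheel 356 circle(inplane,z,r mm) ((-3.0325489044189453, 129.6824188232422), 78.93553161621094)
axle pct [-0.0142 -0.0131 -0.0085 -0.0035  0.0009  0.0039  0.0051]
normal [ 0.201  0.979 -0.024]
```

View pics/hook2.png

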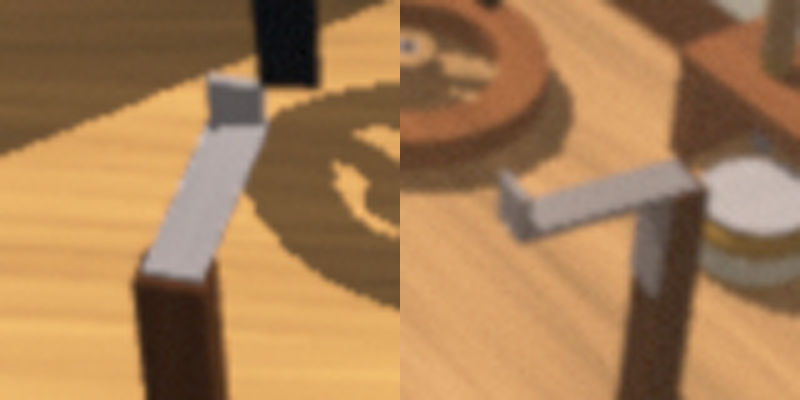

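The hook is clear now: tip at scene crop (235,95), strap end on the post at (180,265). Hook axis is about −10.2°, seat ≈ (0.614, −0.042, 0.25). Blue wheel centre ≈ (0.497, −0.298, 0.107), axle at 76°. Next I move above the blue wheel.

Call:
apply_moves(
  rows=[
    {"x": -45, "y": -20, "z": 0, "rx": 0, "ry": 0, "rz": -1.6, "claw": 0},
    {"x": -90, "y": -40, "z": 0, "rx": 0, "ry": 0, "rz": -3.2, "claw": 0},
    {"x": -135, "y": -60, "z": 0, "rx": 0, "ry": 0, "rz": -4.8, "claw": 0},
    {"x": -180, "y": -80, "z": 10, "rx": 0, "ry": 0, "rz": -6.4, "claw": 0},
    {"x": -225, "y": -100, "z": 20, "rx": 0, "ry": 0, "rz": -8, "claw": 0},
    {"x": -270, "y": -115, "z": 30, "rx": 0, "ry": 0, "rz": -9.6, "claw": 0},
    {"x": -298, "y": -128, "z": 40, "rx": 0, "ry": 0, "rz": -11.2, "claw": 0},
    {"x": -298, "y": -128, "z": 60, "rx": 0, "ry": 0, "rz": -12.68, "claw": 0},
    {"x": -298, "y": -128, "z": 70, "rx": 0, "ry": 0, "rz": -12.68, "claw": 0},
    {"x": -298, "y": -128, "z": 70, "rx": 0, "ry": 0, "rz": -12.68, "claw": 0},
  ],
)

```text
time_s: 2.05
position: [0.4963, -0.297, 0.3056]
tcp_rot: [[-0.97, 0.242, -0.003], [0.242, 0.97, 0.003], [0.004, 0.002, -1.0]]
force: [0.1, -0.5, -0.2]
opening: 0.997
grasp_force: 0.0
```

```bash
python3 - <<'E'
from h import *
s=read_state();print(s['position'],np.round(s['tcp_rot'],4).tolist(),s['joint_positions'])
im,d,P=cloud('wrist'); cv2.imwrite('pics/w1.png',im[...,::-1])
m=(d>0)&(abs(P[...,0]-.497)<.09)&(abs(P[...,1]+.298)<.05)&(P[...,2]>.17)&(P[...,2]<.215)
Q=P[m];print(len(Q))
if len(Q)>20:
    c=Q.mean(0);v=np.linalg.svd(Q[:,:2]-c[:2],full_matrices=0)[2]
    e=(Q[:,:2]-[.4966,-.298]);print('dir',v,'z',np.percentile(Q[:,2],[50,95,99]))
    for z0 in(.196,.185,.175):
        q=Q[Q[:,2]>z0];o=q[:,:2]-[.4966,-.298];print(z0,len(q),'axle',np.percentile(o@[.24,.971],[2,50,98]).round(4),'inpl',np.percentile(o@[.971,-.24],[2,98]).round(4))
E
```

```text
[ 0.49631903 -0.29698097  0.30562709] [[-0.9702, 0.2423, -0.0032], [0.2423, 0.9702, 0.003], [0.0039, 0.0021, -1.0]] [-4.19617463e+01  2.31412531e+01  8.47305714e+01  5.02039050e-03
  7.23806897e+01 -1.17941211e+02]
4154
dir [[ 0.9721178  -0.23449304]
 [-0.23449304 -0.9721178 ]] z [0.19783555 0.20297199 0.20361765]
0.196 2431 axle [-0.0137 -0.0024  0.0088] inpl [-0.0374  0.0305]
0.185 3549 axle [-0.014  -0.0024  0.0088] inpl [-0.0562  0.0432]
0.175 4000 axle [-0.0139 -0.0023  0.0088] inpl [-0.0678  0.0427]
```

View pics/w1.png

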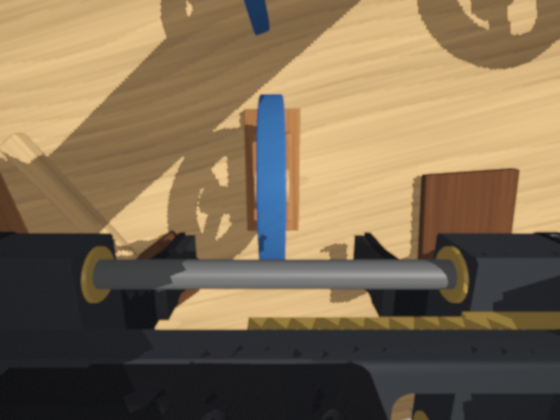

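The wrist view shows the wheel's rim at (270,180), centred between the fingers to within about 3 mm. I'll descend and grip.

Call:
apply_moves(
  rows=[
    {"x": 1.5, "y": -3.4, "z": 30, "rx": 0, "ry": 0, "rz": 0, "claw": 0},
    {"x": 1.5, "y": -3.4, "z": 60, "rx": 0, "ry": 0, "rz": 0, "claw": 0},
    {"x": 1.5, "y": -3.4, "z": 85, "rx": 0, "ry": 0, "rz": 0, "claw": 0},
    {"x": 1.5, "y": -3.4, "z": 102, "rx": 0, "ry": 0, "rz": 0, "claw": 0},
    {"x": 1.5, "y": -3.4, "z": 102, "rx": 0, "ry": 0, "rz": 0, "claw": 100},
    {"x": 1.5, "y": -3.4, "z": 102, "rx": 0, "ry": 0, "rz": 0, "claw": 200},
    {"x": 1.5, "y": -3.4, "z": 102, "rx": 0, "ry": 0, "rz": 0, "claw": 255},
    {"x": 1.5, "y": -3.4, "z": 102, "rx": 0, "ry": 0, "rz": 0, "claw": 255},
    {"x": 1.5, "y": -3.4, "z": 102, "rx": 0, "ry": 0, "rz": 0, "claw": 255},
    {"x": 1.5, "y": -3.4, "z": 102, "rx": 0, "ry": 0, "rz": 0, "claw": 255},
  ],
)

```text
time_s: 3.35
position: [0.4947, -0.301, 0.2057]
tcp_rot: [[-0.971, 0.241, 0.0], [0.241, 0.971, -0.0], [-0.0, -0.0, -1.0]]
force: [0.5, 0.3, -0.2]
opening: 0.405
grasp_force: 0.0
```

Call:
apply_moves(
  rows=[
    {"x": 0, "y": 0, "z": 2, "rx": 0, "ry": 0, "rz": 0, "claw": 255},
    {"x": 0, "y": 0, "z": 2, "rx": 0, "ry": 0, "rz": 0, "claw": 255},
    {"x": 0, "y": 0, "z": 2, "rx": 0, "ry": 0, "rz": 0, "claw": 255},
    {"x": 0, "y": 0, "z": 2, "rx": 0, "ry": 0, "rz": 0, "claw": 255},
    {"x": 0, "y": 0, "z": 2, "rx": 0, "ry": 0, "rz": 0, "claw": 255},
    {"x": 0, "y": 0, "z": 2, "rx": 0, "ry": 0, "rz": 0, "claw": 255},
  ],
)

```text
time_s: 4.1
position: [0.4947, -0.3007, 0.2035]
tcp_rot: [[-0.971, 0.241, -0.0], [0.241, 0.971, 0.0], [0.0, 0.0, -1.0]]
force: [1.1, 1.1, -0.7]
opening: 0.272
grasp_force: 30.0
```

Call:
apply_moves(
  rows=[
    {"x": 0, "y": 0, "z": -12, "rx": 0, "ry": 0, "rz": 0, "claw": 255},
    {"x": 0, "y": 0, "z": -32, "rx": 0, "ry": 0, "rz": 0, "claw": 255},
    {"x": 0, "y": 0, "z": -55, "rx": 0, "ry": 0, "rz": 0, "claw": 255},
    {"x": 0, "y": 0, "z": -78, "rx": 0, "ry": 0, "rz": 0, "claw": 255},
    {"x": 0, "y": 0, "z": -100, "rx": 0, "ry": 0, "rz": 0, "claw": 255},
    {"x": 0, "y": 0, "z": -122, "rx": 0, "ry": 0, "rz": 0, "claw": 255},
    {"x": 0, "y": 0, "z": -142, "rx": 0, "ry": 0, "rz": 0, "claw": 255},
    {"x": 0, "y": 0, "z": -158, "rx": 0, "ry": 0, "rz": 0, "claw": 255},
    {"x": 0, "y": 0, "z": -168, "rx": 0, "ry": 0, "rz": 0, "claw": 255},
    {"x": 0, "y": 0, "z": -168, "rx": 0, "ry": 0, "rz": 0, "claw": 255},
  ],
)

```text
time_s: 5.35
position: [0.4948, -0.3011, 0.3721]
tcp_rot: [[-0.971, 0.241, 0.001], [0.241, 0.971, -0.001], [-0.001, -0.001, -1.0]]
force: [-0.3, -0.3, -4.9]
opening: 0.274
grasp_force: 29.9
```

Call:
apply_moves(
  rows=[
    {"x": 1, "y": 8, "z": 0, "rx": 0, "ry": 0, "rz": 0.8, "claw": 255},
    {"x": 4, "y": 24, "z": 0, "rx": 0, "ry": 0, "rz": 2.4, "claw": 255},
    {"x": 7, "y": 42, "z": 0, "rx": 0, "ry": 0, "rz": 4.1, "claw": 255},
    {"x": 11, "y": 60, "z": 0, "rx": 0, "ry": 0, "rz": 5.8, "claw": 255},
    {"x": 14, "y": 78, "z": 0, "rx": 0, "ry": 0, "rz": 7.5, "claw": 255},
    {"x": 17, "y": 96, "z": 0, "rx": 0, "ry": 0, "rz": 9.2, "claw": 255},
    {"x": 20, "y": 114, "z": 0, "rx": 0, "ry": 0, "rz": 10.9, "claw": 255},
    {"x": 23, "y": 130, "z": 0, "rx": 0, "ry": 0, "rz": 12.6, "claw": 255},
    {"x": 26, "y": 143, "z": 0, "rx": 0, "ry": 0, "rz": 13.8, "claw": 255},
    {"x": 27, "y": 149, "z": 0, "rx": 0, "ry": 0, "rz": 14.38, "claw": 255},
  ],
)

```text
time_s: 6.6
position: [0.5037, -0.1487, 0.3705]
tcp_rot: [[0.179, 0.984, -0.002], [0.984, -0.179, 0.001], [0.001, -0.003, -1.0]]
force: [0.4, 0.2, -4.5]
opening: 0.271
grasp_force: 29.9
```

Call:
apply_moves(
  rows=[
    {"x": 8, "y": 0, "z": 0, "rx": 0, "ry": 0, "rz": 0, "claw": 255},
    {"x": 24, "y": 1, "z": 0, "rx": 0, "ry": 0, "rz": 0, "claw": 255},
    {"x": 44, "y": 2, "z": 0, "rx": 0, "ry": 0, "rz": 0, "claw": 255},
    {"x": 64, "y": 3, "z": 0, "rx": 0, "ry": 0, "rz": 0, "claw": 255},
    {"x": 84, "y": 4, "z": 0, "rx": 0, "ry": 0, "rz": 0, "claw": 255},
    {"x": 102, "y": 5, "z": 0, "rx": 0, "ry": 0, "rz": 0, "claw": 255},
    {"x": 117, "y": 6, "z": 0, "rx": 0, "ry": 0, "rz": 0, "claw": 255},
    {"x": 124.5, "y": 6, "z": 0, "rx": 0, "ry": 0, "rz": 0, "claw": 255},
    {"x": 124.5, "y": 6, "z": 0, "rx": 0, "ry": 0, "rz": 0, "claw": 255},
  ],
)

```text
time_s: 7.72
position: [0.5323, -0.028, 0.3715]
tcp_rot: [[0.176, 0.984, -0.0], [0.984, -0.176, -0.0], [-0.0, -0.0, -1.0]]
force: [1.3, -0.2, -5.4]
opening: 0.271
grasp_force: 29.9
```

```bash
python3 - <<'E'
from h import *
s=read_state();p=s['position'];print(p,np.round(s['tcp_rot'],4).tolist())
ims=[]
H=np.array([.984,-.177]);L=np.array([.177,.984])
for nm in('scene','side'):
    im,d,P=cloud(nm)
    hsv=cv2.cvtColor(im,cv2.COLOR_RGB2HSV).astype(int)
    o=P[...,:2]-[.614,-.042]
    m=(d>0)&(abs(hsv[...,0]-112)<15)&(hsv[...,1]>100)&(abs(o@H+.083)<.04)&(abs(o@L)<.13)&(P[...,2]>.15)&(P[...,2]<.4)
    Q=P[m]; a=o[m]@H; b=o[m]@L
    print(nm,len(Q),'along',np.percentile(a,[1,5,50,95,99]).round(4),'lat',np.percentile(b,[1,99]).round(4),'z',np.percentile(Q[:,2],[1,99]).round(4))
    if len(Q)>50:
        print('  circle',cv2.minEnclosingCircle((np.c_[b,Q[:,2]]*1000).astype(np.float32)))
        g=Q[abs(a-np.median(a))<.005];print('  n',np.linalg.svd(g-g.mean(0),full_matrices=0)[2][2].round(3))
    ys,xs=np.nonzero(m);r,c=int(np.median(ys)),int(np.median(xs))
    ims.append(cv2.resize(im[r-65:r+65,c-65:c+65],(400,400),interpolation=cv2.INTER_CUBIC))
cv2.imwrite('pics/app.png',np.hstack(ims)[...,::-1])
E
```

```text
[ 0.53230591 -0.0279836   0.37151008] [[0.1762, 0.9844, -0.0002], [0.9844, -0.1762, -0.0003], [-0.0004, -0.0002, -1.0]]
scene 3074 along [-0.092  -0.0869 -0.0718 -0.0687 -0.0671] lat [-0.0873  0.0935] z [0.1889 0.3674]
  circle ((1.7278553247451782, 276.70367431640625), 95.835205078125)
  n [ 0.985 -0.172  0.005]
side 90 along [-0.0971 -0.0962 -0.0888 -0.0772 -0.0748] lat [-0.0335  0.0533] z [0.2108 0.3713]
  circle ((1.1281861066818237, 291.1853332519531), 81.10476684570312)
  n [-0.983  0.179  0.033]
```

View pics/app.png

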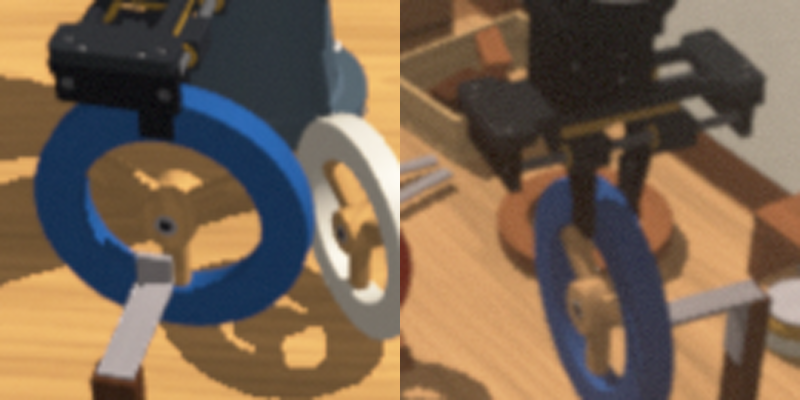

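The wheel hangs level and square in front of the tip (scene crop (155,265)), about 1.5 mm off sideways. Centre z is ≈ 0.2755, so I need to lower 58 mm before passing over the tip. That puts the inner edge 9 mm above the tip and the hub below the strap.

Call:
apply_moves(
  rows=[
    {"x": -1.5, "y": 0, "z": 12, "rx": 0, "ry": 0, "rz": 0, "claw": 255},
    {"x": -1.5, "y": 0, "z": 30, "rx": 0, "ry": 0, "rz": 0, "claw": 255},
    {"x": -1.5, "y": 0, "z": 48, "rx": 0, "ry": 0, "rz": 0, "claw": 255},
    {"x": -1.5, "y": 0, "z": 57, "rx": 0, "ry": 0, "rz": 0, "claw": 255},
    {"x": -1.5, "y": 0, "z": 57, "rx": 0, "ry": 0, "rz": 0, "claw": 255},
    {"x": -1.5, "y": 0, "z": 57, "rx": 0, "ry": 0, "rz": 0, "claw": 255},
  ],
)

```text
time_s: 8.57
position: [0.5325, -0.0301, 0.3151]
tcp_rot: [[0.177, 0.984, 0.001], [0.984, -0.177, -0.0], [-0.0, 0.001, -1.0]]
force: [-0.2, -0.3, -5.2]
opening: 0.273
grasp_force: 29.9
```

```bash
python3 - <<'E'
from h import *
s=read_state();print(s['position'],s['force'])
im,d,P=cloud('scene')
H=np.array([.984,-.177]);L=np.array([.177,.984]);o=P[...,:2]-[.614,-.042];a=o@H;b=o@L
hsv=cv2.cvtColor(im,cv2.COLOR_RGB2HSV).astype(int);blue=(abs(hsv[...,0]-112)<15)&(hsv[...,1]>100)
m=(d>0)&blue&(abs(a+.07)<.008)&(P[...,2]>.1)&(P[...,2]<.4)&(abs(b)<.12)
print('circle',cv2.minEnclosingCircle((np.c_[b[m],P[m][:,2]]*1000).astype(np.float32)))
q=m&(abs(b)<.02)&(P[...,2]>.24);print('inner edge z',np.percentile(P[q][:,2],[1,3,10]) if q.any() else 0)
hub=(d>0)&~blue&(a<-.055)&(a>-.11)&(abs(b)<.012)&(P[...,2]>.17)&(P[...,2]<.275);print('hub top',np.percentile(P[hub][:,2],[50,95,99]),np.percentile(a[hub],[5,95]))
E
```

```text
[ 0.53252432 -0.03006497  0.31510413] [-0.20719954 -0.30638515 -5.22265876]
circle ((-1.2656065225601196, 221.9166259765625), 96.48151397705078)
inner edge z [0.27922191 0.28088275 0.28224223]
hub top [0.22452987 0.23859313 0.23964579] [-0.09557712 -0.06319734]
```

Inner edge at 0.281 against the tip at 0.270, hub top at 0.239 against the strap's underside at 0.244. I'll lower 2 mm more and move in along the hook.

Call:
apply_moves(
  rows=[
    {"x": 0.8, "y": 0, "z": 2, "rx": 0, "ry": 0, "rz": 0, "claw": 255},
    {"x": 0.8, "y": 6, "z": 2, "rx": 0, "ry": 0, "rz": 0, "claw": 255},
    {"x": 0.8, "y": 16, "z": 2, "rx": 0, "ry": 0, "rz": 0, "claw": 255},
    {"x": 0.8, "y": 28, "z": 2, "rx": 0, "ry": 0, "rz": 0, "claw": 255},
    {"x": 0.8, "y": 40, "z": 2, "rx": 0, "ry": 0, "rz": 0, "claw": 255},
    {"x": 0.8, "y": 52, "z": 2, "rx": 0, "ry": 0, "rz": 0, "claw": 255},
    {"x": 0.8, "y": 64, "z": 2, "rx": 0, "ry": 0, "rz": 0, "claw": 255},
    {"x": 0.8, "y": 75, "z": 2, "rx": 0, "ry": 0, "rz": 0, "claw": 255},
    {"x": 0.8, "y": 82, "z": 2, "rx": 0, "ry": 0, "rz": 0, "claw": 255},
    {"x": 0.8, "y": 82, "z": 2, "rx": 0, "ry": 0, "rz": 0, "claw": 255},
  ],
)

```text
time_s: 9.88
position: [0.6133, -0.0437, 0.3124]
tcp_rot: [[0.177, 0.984, -0.0], [0.984, -0.177, -0.0], [-0.0, -0.0, -1.0]]
force: [-0.8, -0.8, -3.9]
opening: 0.272
grasp_force: 29.9
```

Call:
apply_moves(
  rows=[
    {"x": 0, "y": 0, "z": 6, "rx": 0, "ry": 0, "rz": 0, "claw": 255},
    {"x": 0, "y": 0, "z": 13, "rx": 0, "ry": 0, "rz": 0, "claw": 255},
    {"x": 0, "y": 0, "z": 20, "rx": 0, "ry": 0, "rz": 0, "claw": 255},
    {"x": 0, "y": 0, "z": 25, "rx": 0, "ry": 0, "rz": 0, "claw": 255},
    {"x": 0, "y": 0, "z": 25, "rx": 0, "ry": 0, "rz": 0, "claw": 255},
  ],
)

```text
time_s: 10.5
position: [0.6125, -0.0435, 0.2868]
tcp_rot: [[0.177, 0.984, -0.001], [0.984, -0.177, 0.0], [0.0, -0.001, -1.0]]
force: [1.1, -0.4, -4.7]
opening: 0.272
grasp_force: 29.9
```

Call:
apply_moves(
  rows=[
    {"x": 0, "y": 0, "z": 1.5, "rx": 0, "ry": 0, "rz": 0, "claw": 255},
    {"x": 0, "y": 0, "z": 3, "rx": 0, "ry": 0, "rz": 0, "claw": 255},
    {"x": 0, "y": 0, "z": 3, "rx": 0, "ry": 0, "rz": 0, "claw": 255},
  ],
)

```text
time_s: 10.88
position: [0.6129, -0.0435, 0.2846]
tcp_rot: [[0.177, 0.984, -0.0], [0.984, -0.177, -0.0], [-0.0, -0.0, -1.0]]
force: [-0.6, 0.0, -3.8]
opening: 0.275
grasp_force: 29.9
```

Call:
apply_moves(
  rows=[
    {"x": 0, "y": 0, "z": 1, "rx": 0, "ry": 0, "rz": 0, "claw": 255},
    {"x": 0, "y": 0, "z": 2, "rx": 0, "ry": 0, "rz": 0, "claw": 255},
    {"x": 0, "y": 0, "z": 2, "rx": 0, "ry": 0, "rz": 0, "claw": 255},
  ],
)

```text
time_s: 11.25
position: [0.613, -0.0435, 0.2844]
tcp_rot: [[0.177, 0.984, 0.001], [0.984, -0.177, -0.0], [-0.0, 0.001, -1.0]]
force: [-3.0, 1.1, 4.1]
opening: 0.272
grasp_force: 29.9
```

Contact: the vertical force went from −4 to +4 N. I'll release with a small opening so the fingers stay clear of the tip.

Call:
apply_moves(
  rows=[
    {"x": 0, "y": 0, "z": 0, "rx": 0, "ry": 0, "rz": 0, "claw": 160},
    {"x": 0, "y": 0, "z": 0, "rx": 0, "ry": 0, "rz": 0, "claw": 160},
    {"x": 0, "y": 0, "z": 0, "rx": 0, "ry": 0, "rz": 0, "claw": 160},
    {"x": 0, "y": 0, "z": 0, "rx": 0, "ry": 0, "rz": 0, "claw": 160},
    {"x": 0, "y": 0, "z": 0, "rx": 0, "ry": 0, "rz": 0, "claw": 160},
  ],
)

```text
time_s: 11.88
position: [0.6129, -0.0435, 0.2824]
tcp_rot: [[0.177, 0.984, -0.0], [0.984, -0.177, 0.0], [0.0, -0.0, -1.0]]
force: [1.0, -0.2, -0.0]
opening: 0.372
grasp_force: 0.0
```

Released cleanly, with forces at zero. Raising straight up.

Call:
apply_moves(
  rows=[
    {"x": 0, "y": 0, "z": -5, "rx": 0, "ry": 0, "rz": 0, "claw": 160},
    {"x": 0, "y": 0, "z": -15, "rx": 0, "ry": 0, "rz": 0, "claw": 160},
    {"x": 0, "y": 0, "z": -30, "rx": 0, "ry": 0, "rz": 0, "claw": 160},
    {"x": 0, "y": 0, "z": -60, "rx": 0, "ry": 0, "rz": 0, "claw": 160},
    {"x": 0, "y": 0, "z": -100, "rx": 0, "ry": 0, "rz": 0, "claw": 160},
    {"x": 0, "y": 0, "z": -120, "rx": 0, "ry": 0, "rz": 0, "claw": 160},
    {"x": 0, "y": 0, "z": -120, "rx": 0, "ry": 0, "rz": 0, "claw": 160},
    {"x": 0, "y": 0, "z": -120, "rx": 0, "ry": 0, "rz": 0, "claw": 160},
    {"x": 0, "y": 0, "z": -120, "rx": 0, "ry": 0, "rz": 0, "claw": 160},
    {"x": 0, "y": 0, "z": -120, "rx": 0, "ry": 0, "rz": 0, "claw": 160},
  ],
)

```text
time_s: 13.12
position: [0.6126, -0.0435, 0.4015]
tcp_rot: [[0.177, 0.984, -0.002], [0.984, -0.177, 0.001], [0.0, -0.002, -1.0]]
force: [0.3, 0.3, -0.6]
opening: 0.377
grasp_force: 0.0
```

```bash
python3 - <<'E'
from h import *
s=read_state();print(s['time_s'],s['position'],s['force'])
H=np.array([.984,-.177]);L=np.array([.177,.984]);ims=[]
for k in range(2):
  for nm in('scene','side'):
    im,d,P=cloud(nm);o=P[...,:2]-[.614,-.042];a=o@H;b=o@L
    hsv=cv2.cvtColor(im,cv2.COLOR_RGB2HSV).astype(int);blue=(abs(hsv[...,0]-112)<15)&(hsv[...,1]>100)
    m=(d>0)&blue&(abs(a)<.08)&(P[...,2]>.05)&(P[...,2]<.4)&(abs(b)<.15);Q=P[m]
    A=a[m]; g=Q[abs(A-np.median(A))<.006]
    print(nm,'along',np.percentile(A,[2,50,98]).round(4),'circ',cv2.minEnclosingCircle((np.c_[b[m],Q[:,2]]*1000).astype(np.float32)),'n',np.linalg.svd(g-g.mean(0),full_matrices=0)[2][2].round(3))
    if k: ims.append(cv2.resize(im[130:290,170:330] if nm=='scene' else im[90:250,270:430],(400,400),interpolation=2))
cv2.imwrite('pics/end.png',np.hstack(ims)[...,::-1])
E
```

```text
13.125 [ 0.6125599  -0.04347206  0.40148045] [ 0.29262383  0.33380832 -0.56184691]
scene along [-0.0082  0.0099  0.0133] circ ((0.11058341711759567, 189.9659881591797), 95.6553955078125) n [ 0.985 -0.172  0.002]
side along [-0.0145 -0.0063  0.0045] circ ((-3.1195831298828125, 204.8795928955078), 82.79532623291016) n [-0.986  0.166  0.013]
scene along [-0.0081  0.0099  0.0132] circ ((0.5004534125328064, 190.51583862304688), 95.73858642578125) n [ 0.985 -0.174  0.003]
side along [-0.0139 -0.007   0.004 ] circ ((-2.95054030418396, 204.8555908203125), 82.88252258300781) n [-0.986  0.165  0.018]
```

View pics/end.png

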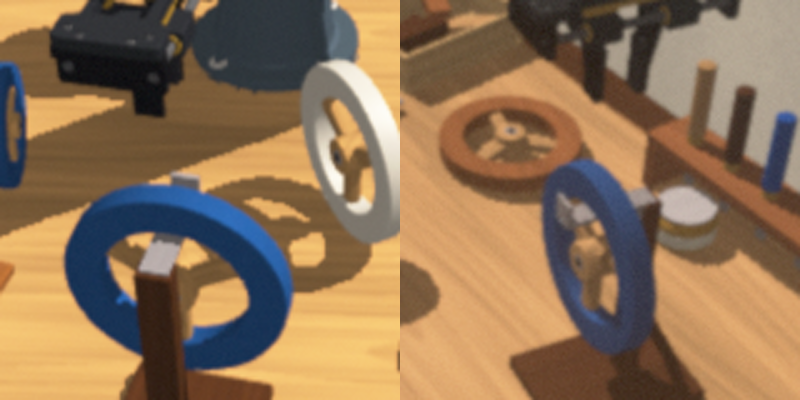

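The picture shows the wheel hanging on the strap between the tip (scene crop (185,182)) and the post (158,260). It is square, at rest and centred within about 2 mm, and the gripper is clear above.

```bash
python3 -c "
from rig import *
print(hand_in())"
```

```text
the job is handed in; nothing more can be done
None
```

The blue wheel hangs by its rim on the hook, square, at rest and centred to within about 2 mm by the last images, the arm never went near the red wheel, and the job was handed in at about 13 s; the hand-in returned no verdict.

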